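Clamp a wooden panel in the wood-burning jig

ROBOT

A 7-joint arm with a two-finger parallel gripper is mounted at the origin on the work surface. World frame = base frame: x ahead of the robot, y to its left, z up, the work surface at z = 0. Lengths are in m, angles in rad, forces in N, time in s.
With the tool pointing down it reaches from about 0.4 to 0.9 m from the base axis. Payload 5.5 kg.
Tool frame: the origin (TCP) lies at the very end of the fingers, on their centre line; the grasp point (between the pads) lies 19 mm behind it; z points along the fingers, y is the line along which they close (so a half turn about z gives the same grasp; the last joint's range is limited). The gripper opens to 92 mm and grips with 3 to 60 N. Pads are 19 mm wide; open, the fingers measure 130 mm over their backs; the gripper's body (75 mm by 190 mm) begins 47 mm behind the grasp point.
Start: joints at [1.495, 0.501, -0.427, 1.55, 0.221, 1.138, -0.21], TCP at [0.216, -0.613, 0.196] pointing down, gripper open.
Joint ranges: [-2.88, 2.88], [-0.31, 2.03], [-1.54, 1.56], [0.2, 2.42], [-1.41, 4.55], [0.19, 2.02], [-2.57, 2.57]. Speed limits (rad/s): [2.57, 2.57, 3.14, 3.14, 3.14, 3.14, 3.14].

INTERFACE

Orientations are given as a 3x3 rotation matrix whose columns are the frame's x, y, z axes.
In Python, from cell import sense, grab_frame, get_calibration, job_done gives the robot as it stands.
- The arm moves only by the shell command python3 -m pendant 'ROWS' [OPENING] [FORCE]. ROWS is JSON, a list of rows, each an object with "linear": the shift along the tool's x, y, z in units of 1 m (1.0 is 1 m), a list of three; "dr": the turn, a rotation vector about the tool's x, y, z in units of 2 pi rad (1.0 is 2 pi rad), a list of three. In form: [{"linear": [dx, dy, dz], "dr": [rx, ry, rz]}, ...]. A call has 1 to 5 rows; each row shifts and turns the commanded pose from where the row before left it, along the tool's axes as they then stand; what a row does not reach is not made up. A row lasts 1/12 s, in which the tool goes at most 41.7 mm and 7.16 degrees, less where a joint would pass 70% of its speed; a pose out of reach is approached as far as the arm can. A call with a number of a shift or a turn outside -1 to 1 is refused whole. A call with a gripper value outside its range is refused whole. OPENING is the gripper's target within -1 to 1 (fully open at 1, half-way at 0, shut at -1), set as the call begins (- or left out, the last holds). The fingers move at their own pace and stop on an object; FORCE is the grip in N (left out, the last holds). Time passes only in rows, so rows that do not move let the fingers close. It gives the time, the measured TCP pose, the force, the opening and the grip force at its end, in the units of the state.
- sense(): the state, without advancing time (a new reading comes with each control period).
- grab_frame(name): name is "scene" or "top" or "wrist"; returns (picture, depth): 384x512x3 uint8, blue, green, red; 384x512 float32, m along the optical axis (not along the pixel's ray), 0 where there is no reading.
- get_calibration(name): a dict with "fov_y" (degrees; the focal length in pixels is half the picture's height over the tangent of half this angle, whatever the lens; pixels are square), "cx", "cy" (the principal point, pixels), "R" (3x3) and "t" (3): a world point X has camera coordinates R X + t. Camera axes: x right, y down, z forward; pixel columns grow to the right and rows downward; lengths in m; the calibration is good to about 2 mm. A picture is of the moment at which its call begins: read the wrist's pose just before it. get_calibration takes no time and is no camera call; for the wrist camera it gives the pose at the moment of the call.
- job_done(): hands the job in; it is judged then, once.
The state is a dict: "t": time; "q": joint angles; "qd": joint speeds; "joint_efforts": joint torques, N m; "ee_pos": TCP position; "orientation": TCP orientation; "ft_force": force on the tool from outside, world axes, zero at the start; "wrist_torque": the same for the moment, N m; "finger_gap": opening from 0.0 (shut) to 1.0 (fully open); "gripper_force": force on a finger pad.
Only numpy, scipy, OpenCV 4.12 (cv2) and the standard library are available. Lean on these libraries where they do the work, as an engineer would, in place of code of your own. Each camera call takes 0.05 s, during which the arm holds its last target. There are 200 camera calls.

TASK

Get the wooden panel ready for wood burning: gently slide it along the jig until its far edge is fully home against the end stop, then turn the brass thumbscrew clockwise until its rubber foot seats firmly on the panel. Stop when you feel the resistance rise: an overtightened screw dents the soft wood. Then let go and leave the stand, the jar and the wooden discs where they are.

Things in the scene. Friction and masses are not known exactly. Their poses are not given: they have to be found in the camera images.
- fixture: Jig fixed to the bench: wooden base board 235 x 170 x 12 mm (x = -130 to 105) with two dark side rails (16 mm high, x = -70 to 60, inner faces at y = +-52 mm) and a dark end stop at the far end. Origin on the bench under the middle of the channel; x runs along the channel towards the stop, z up.
- stop_face (a point): Middle of the end stop's near face, x = 60 mm of the fixture, 22 mm above the bench; the stop is 20 mm high. Beyond it a grey post (40 mm wide, x = 81 to 103) carries a grey arm 30 mm wide over the panel, x = 5 to 103, underside 74 mm and top 88 mm above the bench (92 at the brass bush around the screw).
- blank: Loose panel of pale wood, 130 (x) x 100 (y) x 25 mm, 0.14 to 0.28 kg, burnt frame on top; origin at the centre of its underside. It lies on the base board between the rails with 2 mm play each side, 15 to 35 mm short of the stop; home, its origin is at x = -5 mm of the fixture. Its near end face is free to be pushed along x with closed fingers; over 40 N is too rough.
- head_mid (a point): Centre of the thumbscrew's knurled brass head, on the screw's axis: the point to grip. The head is an upright cylinder 36 mm in diameter, 22 mm high, with a white mark on top; below it a 10 mm steel spindle is bare for 15 to 35 mm down to the arm. The axis is vertical, at x = 30, y = 0 mm of the fixture.
- thumbscrew (a joint): Thumbscrew angle in rad, growing clockwise seen from above (tightening). The coarse thread lowers head and foot 2.5 mm per rad. It stays where left. It starts at 0 to 0.6; the foot touches the panel after a further 0.3 to 3.0 rad, different each time and not measured. Compare torques read in the same way; the mean of those read after turning a little back and forth is free of friction.
- clamp_screw: Spindle with 20 mm black rubber foot below and brass head above. Origin on the axis at the foot's nominal underside; the foot is worn by up to 2.5 mm either way. Thread friction is 0.25 N m against turning (at rest it may act either way); once the foot touches, the clamping force grows about 85 N and its unscrewing torque 0.21 N m per rad. 30 to 85 N is firmly seated; over 105 N dents the wood.
- iron_stand: Bystander: black soldering-iron stand, base 130 x 75 x 22 mm with a steel coil and black ring at one end, 108 mm high; origin at the centre of its underside.
- paint_jar: Bystander: red paint jar with a white cap, 52 mm across, 65 mm high; origin at the centre of its underside.
- disc0: Bystander: wooden disc, 44 mm across, 12 mm thick; origin at the centre of its underside.
- disc1: Bystander: wooden disc, 44 mm across, 12 mm thick; origin at the centre of its underside.
Mind the look-alikes: they are no part of the job. What is meant by the blank is not green or pink, and is the smaller of those in its own colour.

How it is judged:
On the way, in this order (a step that is already met when the one before it is completed fails the run):
1. the panel is home against the end stop, within 2 mm, while the foot is still off it (x of blank in the frame of fixture above -0.007 m and contact force between clamp_screw and blank below 1 N), for 0.2 s.
2. the foot is seated firmly on the panel (contact force between clamp_screw and blank above 30 N), for 0.2 s.
At the end, for the whole second after the job is handed in: The panel is at rest against the end stop (gap at most 2 mm), the screw's foot presses on it with 30 to 85 N and the screw is no longer turning (x of blank in the frame of fixture above -0.007 m and contact force between clamp_screw and blank between 30 and 85 N and velocity of joint thumbscrew between -0.05 and 0.05 rad/s and linear speed of blank below 0.01 m/s); the robot touches nothing.
It fails at once if the screw is overtightened and dents the wood (over 105 N on the panel) (contact force between clamp_screw and blank above 105 N).
It fails at once if the panel is shoved roughly (over 40 N from the robot) (contact force between any of the fingers, the arm and blank above 40 N).
It fails at once if a bystander is moved by more than 15 mm (distance of any of iron_stand, paint_jar, disc0, disc1 from where it was at the start of the episode above 0.015 m).
It also fails if it takes over 72 s, if anything falls off the work surface, if the arm or the gripper's body presses on something with over 40 N, if the wrist force passes 120 N, or if a joint passes its speed limit or range.

## Working session

There is one attempt and no reset: what is moved stays moved. The work goes in short steps, Python scripts to look and compute and a shell command to move; the robot and the scene stay as the last step left them, time stands still between calls to the robot, and variables do not carry over. Pictures are saved under pics/ and viewed, at most 10 in all, crops included, and the job is handed in when it is done.

```bash
ls; mkdir -p pics; python3 - <<'E'
from cell import *
import cv2,numpy as np
s=sense();print({k:np.round(v,3).tolist() for k,v in s.items()})
ims=[]
for n in("scene","top"):
    c=get_calibration(n);im,d=grab_frame(n);np.savez(f'{n}.npz',im=im,d=d,R=c['R'],t=c['t'],cx=c['cx'],cy=c['cy'],fov=c['fov_y'])
    print(n,c);cv2.imwrite(f'pics/{n}.png',im)
E
```

```text
pics
{'t': 0.0, 'q': [1.495, 0.502, -0.427, 1.551, 0.221, 1.138, -0.21], 'qd': [0.0, 0.0, 0.001, 0.002, -0.001, 0.001, 0.0], 'joint_efforts': [0.001, -56.659, -5.815, -27.911, -0.069, 0.031, 0.0], 'ee_pos': [0.216, -0.612, 0.195], 'orientation': [[0.943, 0.332, -0.001], [0.332, -0.943, 0.002], [0.0, -0.002, -1.0]], 'ft_force': [-0.923, 0.084, 0.818], 'wrist_torque': [-0.012, -0.031, 0.012], 'gripper_force': 0.0, 'finger_gap': 1.003}
scene {'fov_y': 54.82289263821659, 'cx': 258.6488250303126, 'cy': 194.19922130645793, 'R': array([[-0.70682481,  0.70716888, -0.01763134],
       [ 0.47172933,  0.45263355, -0.75669961],
       [-0.52713388, -0.54317128, -0.65352493]]), 't': array([ 0.37422113, -0.2046739 ,  1.45938479])}
top {'fov_y': 57.462026005937076, 'cx': 260.67843420108176, 'cy': 184.4997301126704, 'R': array([[-0.02929638, -0.99898067, -0.03434143],
       [-0.9876618 ,  0.03421778, -0.15281791],
       [ 0.15383723,  0.02944071, -0.98765751]]), 't': array([0.0623215 , 0.53761613, 0.86229443])}
```

View pics/scene.png

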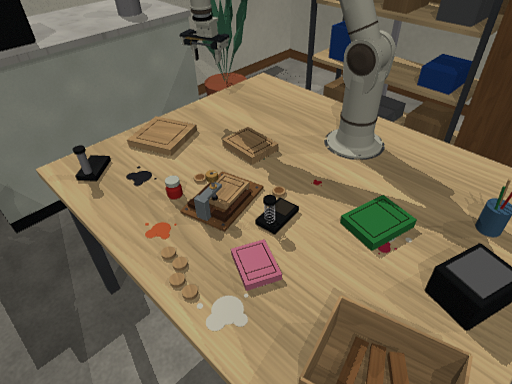

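View pics/top.png

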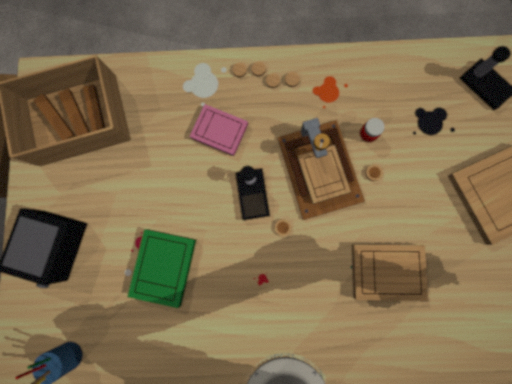

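The top view shows the jig at about (320,170), with the post at (312,130) and the brass head at (322,141). The jar is at (371,128), the stand at (252,192), and the discs at (373,172) and (282,227). Next I'll measure the base board's outline and the head.

```bash
cat > h.py <<'E'
import numpy as np,cv2
class V:
    def __init__(s,n):
        z=np.load(n+'.npz');s.im=z['im'];s.d=z['d'];s.R=z['R'];s.t=z['t'];s.cx=float(z['cx']);s.cy=float(z['cy'])
        s.f=s.im.shape[0]/2/np.tan(np.radians(float(z['fov']))/2)
        v,u=np.mgrid[:s.im.shape[0],:s.im.shape[1]]
        P=np.dstack([(u-s.cx)/s.f*s.d,(v-s.cy)/s.f*s.d,s.d]);s.P=(P-s.t)@s.R
    def ray(s,u,v,z):
        r=s.R.T@np.array([(u-s.cx)/s.f,(v-s.cy)/s.f,1]);o=-s.R.T@s.t
        return o+r*(z-o[2])/r[2]
def save(n,c,im,d): np.savez(n+'.npz',im=im,d=d,R=c['R'],t=c['t'],cx=c['cx'],cy=c['cy'],fov=c['fov_y'])
E
python3 - <<'E'
from h import *
v=V('top')
a=v.im[100:225,225:395];cv2.imwrite('pics/crop.png',cv2.resize(a,None,fx=4.5,fy=4.5,interpolation=cv2.INTER_CUBIC))
P=v.P[100:225,225:395];z=P[...,2]
m=((z>0.007)&(z<0.034)).astype(np.uint8)
m[:,:50]=0
n,l,st,c=cv2.connectedComponentsWithStats(m)
k=1+st[1:,4].argmax();p=P[l==k]
print(len(p),st[k]); 
r=cv2.minAreaRect((p[:,:2]*1000).astype(np.float32));print(r)
for zz in(.07,.085,.1,.115,.13,.15):
    q=P[(z>zz)&(z<zz+.015)];print(zz,len(q),q.mean(0) if len(q) else '',q.max(0) if len(q) else '')
for n,(x,y) in dict(stand=(252,195),jar=(371,124),d0=(373,172),d1=(282,227),head=(322,141)).items(): print(n,v.P[y,x])
E
```

```text
3084 [  52   20   88  100 3084]
((582.3817749023438, -113.60177612304688), (235.34197998046875, 171.3413543701172), 14.671518325805664)
0.07 38 [ 0.63381805 -0.07583374  0.07942862] [0.68642264 0.07530084 0.08485043]
0.085 354 [ 0.65401611 -0.09054648  0.08921014] [0.69645653 0.08359029 0.09971247]
0.1 194 [0.55878404 0.07463767 0.10888332] [0.5785422  0.09241113 0.11346726]
0.115 15 [ 0.61203195 -0.09516211  0.12552868] [ 0.62786325 -0.08428434  0.12981347]
0.13 203 [ 0.6216503  -0.10152675  0.14024246] [ 0.64207393 -0.08375785  0.1445137 ]
0.15 0  
stand [0.5154685  0.06943453 0.02104935]
jar [ 0.681697   -0.24155757  0.06771267]
d0 [ 0.56696361 -0.25272781  0.01393814]
d1 [ 0.42957031 -0.00638608  0.01506551]
head [ 0.62051145 -0.10309139  0.14449925]
```

View pics/crop.png

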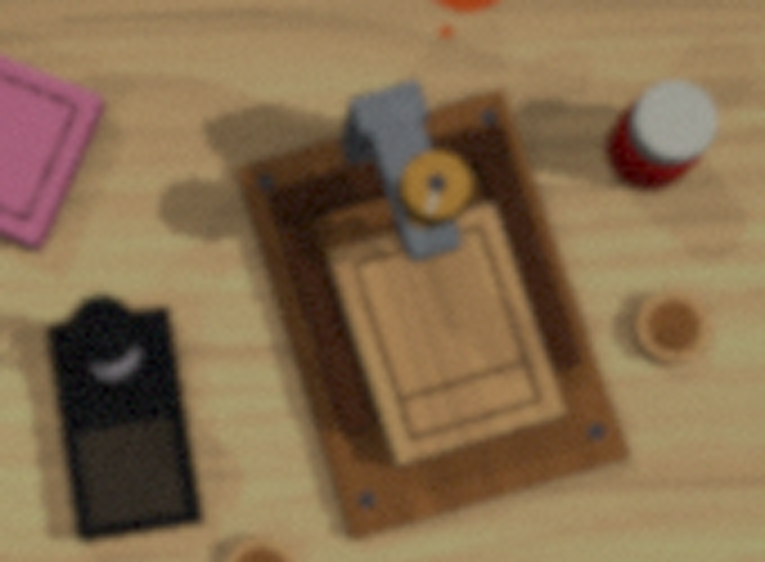

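```bash
cat > st.py <<'E'
import numpy as np
from cell import sense
from scipy.spatial.transform import Rotation as Ro
O=np.array([.5945,-.1104]);a=np.radians(14.67);ex=np.array([np.cos(a),np.sin(a)]);ey=np.array([-ex[1],ex[0]])
s=sense();p=s['ee_pos'];d=p[:2]-O;R=np.array(s['orientation'])
f=np.array(s['ft_force'])
print('t %.2f fx %.1f fy %.1f z %.1f mm'%(s['t'],d@ex*1e3,d@ey*1e3,p[2]*1e3),'yaw-jig %.2f'%(np.degrees(np.arctan2(R[1,0],R[0,0]))-14.67),'tilt',np.round(R[:2,2],4),'F jig x %.2f y %.2f z %.2f'%(f[:2]@ex,f[:2]@ey,f[2]),'Tz %.3f'%s['wrist_torque'][2],'gap %.3f grip %.1f q7 %.3f'%(s['finger_gap'],s['gripper_force'],s['q'][6]))
E
python3 - <<'E'
from h import *
import st
v=V('top')
for u,w in((331.4,197.1),(312.8,203.3),(350.1,191.1)):
    d=v.ray(u,w,.037)[:2]-st.O;print(d@st.ex,d@st.ey)
E
python3 -m pendant '[{"linear":[0,0,0],"dr":[0,0,0.013]},{"linear":[0.0263,-0.0278,0],"dr":[0,0,0]},{"linear":[0.0263,-0.0278,0],"dr":[0,0,0]},{"linear":[0.0263,-0.0278,0],"dr":[0,0,0]},{"linear":[0.0263,-0.0278,0],"dr":[0,0,0]}]' -1 20
python3 -m pendant '[{"linear":[0.0263,-0.0278,0],"dr":[0,0,0]},{"linear":[0.0263,-0.0278,0],"dr":[0,0,0]},{"linear":[0.0263,-0.0278,0],"dr":[0,0,0]},{"linear":[0.0263,-0.0278,0],"dr":[0,0,0]},{"linear":[0.0263,-0.0278,0],"dr":[0,0,0]}]'
python3 st.py
```

```text
t 0.10 fx -493.5 fy -389.7 z 195.1 mm yaw-jig 4.75 tilt [-0.0006  0.0017] F jig x 0.11 y -0.24 z 0.68 Tz 0.030 gap 1.000 grip 0.0 q7 -0.210
-0.09657649407395455 -0.0004253253191270519
-0.0982624668286365 0.04996821637068234
-0.0954520346559863 -0.050986758946642216
t: 0.52
ee_pos: [0.2898, -0.4769, 0.1954]
orientation: [[0.967, 0.254, -0.0], [0.254, -0.967, 0.001], [-0.0, -0.001, -1.0]]
ft_force: [1.1, 0.5, 0.5]
finger_gap: 0.689
gripper_force: 0.0
t: 0.93
ee_pos: [0.3816, -0.309, 0.1959]
orientation: [[0.967, 0.254, -0.0], [0.254, -0.967, -0.0], [-0.0, -0.0, -1.0]]
ft_force: [0.7, 0.4, 0.6]
finger_gap: 0.322
gripper_force: 0.0
t 0.93 fx -256.3 fy -138.2 z 195.9 mm yaw-jig 0.06 tilt [-0.0004 -0.    ] F jig x 0.79 y 0.18 z 0.65 Tz -0.042 gap 0.322 grip 0.0 q7 -0.825
```

```bash
python3 -m pendant '[{"linear":[0.0263,-0.0272,0],"dr":[0,0,0]},{"linear":[0.0263,-0.0272,0],"dr":[0,0,0]},{"linear":[0.0263,-0.0272,0],"dr":[0,0,0]},{"linear":[0.0263,-0.0272,0],"dr":[0,0,0]},{"linear":[0.0263,-0.0272,0],"dr":[0,0,0]}]'
python3 -m pendant '[{"linear":[0,0,0.03],"dr":[0,0,0]},{"linear":[0,0,0.03],"dr":[0,0,0]},{"linear":[0,0,0.03],"dr":[0,0,0]},{"linear":[0,0,0.02],"dr":[0,0,0]},{"linear":[0,0,0],"dr":[0,0,0]}]'
python3 st.py
```

```text
t: 1.35
ee_pos: [0.4742, -0.1443, 0.1959]
orientation: [[0.967, 0.254, -0.0], [0.254, -0.967, -0.0], [-0.0, 0.0, -1.0]]
ft_force: [0.2, -1.0, -0.5]
finger_gap: 0.015
gripper_force: 0.0
t: 1.77
ee_pos: [0.47, -0.1447, 0.0819]
orientation: [[0.967, 0.255, -0.008], [0.255, -0.967, 0.003], [-0.007, -0.005, -1.0]]
ft_force: [-0.8, -0.2, -0.9]
finger_gap: 0.004
gripper_force: 0.0
t 1.77 fx -129.1 fy -1.7 z 81.9 mm yaw-jig 0.09 tilt [-0.0077  0.0032] F jig x -0.85 y 0.04 z -0.89 Tz 0.026 gap 0.004 grip 0.0 q7 -1.369
```

```bash
python3 -m pendant '[{"linear":[0.006,-0.001,0.01],"dr":[0,0,0]},{"linear":[0,0,0.02],"dr":[0,0,0]},{"linear":[0,0,0.015],"dr":[0,0,0]},{"linear":[0,0,0],"dr":[0,0,0]}]'
python3 st.py
```

```text
t: 2.1
ee_pos: [0.4791, -0.1431, 0.0398]
orientation: [[0.967, 0.254, -0.002], [0.254, -0.967, 0.001], [-0.001, -0.001, -1.0]]
ft_force: [-0.4, -1.1, -0.1]
finger_gap: 0.003
gripper_force: 0.0
t 2.10 fx -120.0 fy -2.4 z 39.8 mm yaw-jig 0.06 tilt [-0.0016  0.0008] F jig x -0.62 y -0.95 z -0.07 Tz -0.028 gap 0.003 grip 0.0 q7 -1.435
```

```bash
python3 -m pendant '[{"linear":[0.002,-0.002,0.008],"dr":[0,0,0]},{"linear":[0,0,0.008],"dr":[0,0,0]},{"linear":[0,0,0],"dr":[0,0,0]}]'
python3 st.py
python3 -m pendant '[{"linear":[0.003,0,0],"dr":[0,0,0]},{"linear":[0.003,0,0],"dr":[0,0,0]},{"linear":[0.003,0,0],"dr":[0,0,0]},{"linear":[0.002,0,0],"dr":[0,0,0]},{"linear":[0.002,0,0],"dr":[0,0,0]}]'
python3 st.py
```

```text
t: 2.35
ee_pos: [0.4811, -0.1408, 0.0247]
orientation: [[0.967, 0.255, 0.0], [0.255, -0.967, 0.0], [0.0, -0.0, -1.0]]
ft_force: [-1.0, -0.7, 0.4]
finger_gap: 0.003
gripper_force: 0.0
t 2.35 fx -117.4 fy -0.7 z 24.7 mm yaw-jig 0.08 tilt [0.0001 0.0001] F jig x -1.13 y -0.40 z 0.38 Tz 0.012 gap 0.003 grip 0.0 q7 -1.461
t: 2.77
ee_pos: [0.4942, -0.1377, 0.0254]
orientation: [[0.967, 0.254, 0.001], [0.254, -0.967, -0.0], [0.001, 0.0, -1.0]]
ft_force: [-0.8, 0.2, -0.6]
finger_gap: 0.003
gripper_force: 0.0
t 2.77 fx -103.9 fy -1.0 z 25.4 mm yaw-jig 0.06 tilt [ 0.0008 -0.0002] F jig x -0.68 y 0.39 z -0.56 Tz -0.036 gap 0.003 grip 0.0 q7 -1.471
```

```bash
python3 -m pendant '[{"linear":[0.002,0,0],"dr":[0,0,0]},{"linear":[0.002,0,0],"dr":[0,0,0]},{"linear":[0.002,0,0],"dr":[0,0,0]},{"linear":[0.002,0,0],"dr":[0,0,0]},{"linear":[0.002,0,0],"dr":[0,0,0]}]'
python3 st.py
python3 -m pendant '[{"linear":[0.0015,0,0],"dr":[0,0,0]},{"linear":[0.0015,0,0],"dr":[0,0,0]},{"linear":[0.0015,0,0],"dr":[0,0,0]},{"linear":[0.0015,0,0],"dr":[0,0,0]}]'
python3 st.py
```

```text
t: 3.18
ee_pos: [0.5033, -0.1351, 0.025]
orientation: [[0.967, 0.254, -0.0], [0.254, -0.967, 0.0], [-0.0, -0.0, -1.0]]
ft_force: [0.0, 0.5, 0.1]
finger_gap: 0.003
gripper_force: 0.0
t 3.18 fx -94.5 fy -0.8 z 25.0 mm yaw-jig 0.06 tilt [-0.  0.] F jig x 0.14 y 0.44 z 0.12 Tz 0.000 gap 0.003 grip 0.0 q7 -1.479
t: 3.52
ee_pos: [0.509, -0.1336, 0.025]
orientation: [[0.967, 0.254, -0.0], [0.254, -0.967, -0.0], [-0.0, -0.0, -1.0]]
ft_force: [0.3, 0.3, 0.6]
finger_gap: 0.005
gripper_force: 0.0
t 3.52 fx -88.5 fy -0.8 z 25.0 mm yaw-jig 0.06 tilt [-0.0001 -0.    ] F jig x 0.36 y 0.25 z 0.58 Tz -0.009 gap 0.005 grip 0.0 q7 -1.484
```

```bash
for i in 1; do :; done
python3 -m pendant '[{"linear":[0.0015,0,0],"dr":[0,0,0]},{"linear":[0.0015,0,0],"dr":[0,0,0]},{"linear":[0.001,0,0],"dr":[0,0,0]},{"linear":[0,0,0],"dr":[0,0,0]}]' >/dev/null
python3 st.py
python3 -m pendant '[{"linear":[0.001,0,0],"dr":[0,0,0]},{"linear":[0.001,0,0],"dr":[0,0,0]},{"linear":[0,0,0],"dr":[0,0,0]}]' >/dev/null
python3 st.py
```

```text
t 3.85 fx -84.3 fy -0.7 z 25.1 mm yaw-jig 0.07 tilt [0.0003 0.    ] F jig x 0.37 y 0.01 z -0.35 Tz -0.007 gap 0.003 grip 0.0 q7 -1.486
t 4.10 fx -82.4 fy -0.8 z 25.1 mm yaw-jig 0.06 tilt [0.0003 0.    ] F jig x 0.74 y -0.18 z -0.39 Tz -0.015 gap 0.005 grip 0.0 q7 -1.488
```

```bash
python3 - <<'E'
from h import *
from cell import *
for n in("top","wrist"):
    c=get_calibration(n);im,d=grab_frame(n);save(n+'2',c,im,d)
a=cv2.imread
t=np.load('top2.npz')['im'][100:225,225:395];w=np.load('wrist2.npz')['im']
w=cv2.resize(w,(400,300));t=cv2.resize(t,(400,300));cv2.imwrite('pics/p2.png',np.hstack([t,w]))
E
```

```text
(no output)
```

View pics/p2.png

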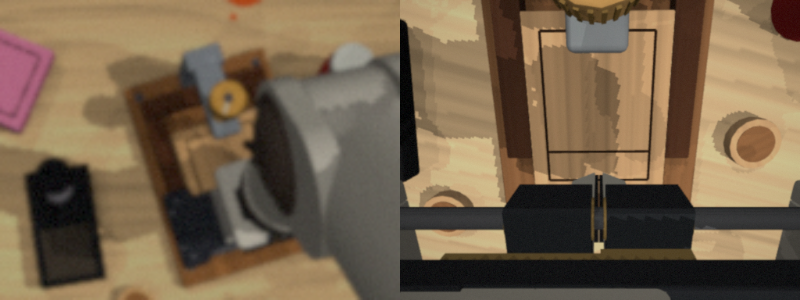

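The wrist view shows the fingers at (600,200) behind the panel's near edge, which still lies short of the rail ends, so I'll keep pushing.

```bash

python3 -m pendant '[{"linear":[0.001,0,0],"dr":[0,0,0]},{"linear":[0.001,0,0],"dr":[0,0,0]},{"linear":[0,0,0],"dr":[0,0,0]}]' >/dev/null
python3 st.py
python3 -m pendant '[{"linear":[0.001,0,0],"dr":[0,0,0]},{"linear":[0,0,0],"dr":[0,0,0]}]' >/dev/null
python3 st.py
python3 -m pendant '[{"linear":[0.001,0,0],"dr":[0,0,0]},{"linear":[0,0,0],"dr":[0,0,0]}]' >/dev/null
python3 st.py
```

```text
t 4.45 fx -80.3 fy -0.7 z 25.1 mm yaw-jig 0.07 tilt [0.0003 0.    ] F jig x -0.04 y -0.34 z -0.06 Tz 0.005 gap 0.006 grip 0.0 q7 -1.489
t 4.62 fx -79.4 fy -0.8 z 25.1 mm yaw-jig 0.07 tilt [0.0002 0.    ] F jig x -0.25 y 0.76 z -0.33 Tz 0.034 gap 0.002 grip 0.0 q7 -1.490
t 4.78 fx -78.4 fy -0.8 z 25.1 mm yaw-jig 0.07 tilt [0.0003 0.    ] F jig x -0.10 y -0.56 z 0.00 Tz 0.009 gap 0.000 grip 0.0 q7 -1.491
```

```bash

python3 -m pendant '[{"linear":[0.001,0,0],"dr":[0,0,0]},{"linear":[0,0,0],"dr":[0,0,0]}]' >/dev/null
python3 st.py
python3 -m pendant '[{"linear":[0.001,0,0],"dr":[0,0,0]},{"linear":[0,0,0],"dr":[0,0,0]}]' >/dev/null
python3 st.py
python3 - <<'E'
from h import *
from cell import *
import st
n='wrist';c=get_calibration(n);im,d=grab_frame(n);save('wrist3',c,im,d)
v=V('wrist3');q=v.P[...,:2]-st.O;X=q@st.ex*1e3;Y=q@st.ey*1e3;z=v.P[...,2]*1e3
for y in(-40,-30,30,40):
    m=(abs(Y-y)<3)&(z>33)&(z<42)&(X<0)&(X>-130);print(y,m.sum(),np.percentile(X[m],[0,1,5]) if m.any() else '')
E
```

```text
t 4.95 fx -77.4 fy -0.8 z 25.1 mm yaw-jig 0.07 tilt [0.0003 0.    ] F jig x 0.76 y -0.51 z 0.43 Tz -0.019 gap 0.005 grip 0.0 q7 -1.491
t 5.12 fx -76.4 fy -0.8 z 25.1 mm yaw-jig 0.07 tilt [0.0003 0.0001] F jig x 0.11 y -0.95 z -0.44 Tz -0.040 gap 0.004 grip 0.0 q7 -1.492
t 5.12 fx -76.4 fy -0.8 z 25.1 mm yaw-jig 0.07 tilt [0.0003 0.0001] F jig x 0.11 y -0.95 z -0.44 Tz -0.040 gap 0.004 grip 0.0 q7 -1.492
-40 1442 [-81.46245543 -80.43411222 -76.55853116]
-30 1453 [-81.53022811 -80.42779972 -76.61131718]
30 1450 [-81.95818733 -80.51084755 -76.79840565]
40 1450 [-81.62979842 -80.57668095 -76.69482592]
```

Panel edge is at about −81 mm, so roughly 11 mm remains (the fingertips are thinner than I assumed).

```bash

python3 -m pendant '[{"linear":[0.0015,0,0],"dr":[0,0,0]},{"linear":[0.0015,0,0],"dr":[0,0,0]},{"linear":[0.0015,0,0],"dr":[0,0,0]},{"linear":[0.0015,0,0],"dr":[0,0,0]},{"linear":[0.0015,0,0],"dr":[0,0,0]}]' >/dev/null
python3 st.py
python3 -m pendant '[{"linear":[0.001,0,0],"dr":[0,0,0]},{"linear":[0,0,0],"dr":[0,0,0]}]' >/dev/null
python3 st.py
python3 -m pendant '[{"linear":[0.001,0,0],"dr":[0,0,0]},{"linear":[0,0,0],"dr":[0,0,0]}]' >/dev/null
python3 st.py
```

```text
t 5.58 fx -68.9 fy -0.7 z 25.0 mm yaw-jig 0.07 tilt [0.0001 0.    ] F jig x -0.14 y 0.32 z -0.04 Tz -0.032 gap 0.006 grip 0.0 q7 -1.497
t 5.75 fx -67.8 fy -0.7 z 25.1 mm yaw-jig 0.07 tilt [0.0003 0.0001] F jig x -0.06 y -0.63 z -0.56 Tz 0.023 gap 0.006 grip 0.0 q7 -1.498
t 5.92 fx -67.0 fy -0.7 z 25.0 mm yaw-jig 0.06 tilt [0.0001 0.0001] F jig x 0.00 y -0.03 z 0.43 Tz -0.049 gap 0.005 grip 0.0 q7 -1.498
```

```bash

python3 -m pendant '[{"linear":[0.001,0,0],"dr":[0,0,0]},{"linear":[0,0,0],"dr":[0,0,0]}]' >/dev/null
python3 st.py
python3 - <<'E'
from h import *
from cell import *
import st
n='wrist';c=get_calibration(n);im,d=grab_frame(n);save('wrist3',c,im,d)
v=V('wrist3');q=v.P[...,:2]-st.O;X=q@st.ex*1e3;Y=q@st.ey*1e3;z=v.P[...,2]*1e3
for y in(-40,-30,30,40):
    m=(abs(Y-y)<3)&(z>33)&(z<42)&(X<0)&(X>-130);print(y,m.sum(),np.percentile(X[m],[0,1,5]) if m.any() else '')
E
```

```text
t 6.08 fx -66.0 fy -0.8 z 25.1 mm yaw-jig 0.07 tilt [ 0.0002 -0.    ] F jig x -0.21 y -0.12 z -0.38 Tz 0.049 gap 0.004 grip 0.0 q7 -1.499
t 6.08 fx -66.0 fy -0.8 z 25.1 mm yaw-jig 0.07 tilt [ 0.0002 -0.    ] F jig x -0.21 y -0.12 z -0.38 Tz 0.049 gap 0.004 grip 0.0 q7 -1.499
-40 1229 [-70.8981726  -70.12028249 -66.93453167]
-30 1236 [-71.34263194 -70.24029101 -66.8170362 ]
30 1240 [-71.59549754 -70.25045881 -66.9076556 ]
40 1241 [-71.3982115  -70.20745847 -66.92304553]
```

```bash

python3 -m pendant '[{"linear":[0.0005,0,0],"dr":[0,0,0]},{"linear":[0,0,0],"dr":[0,0,0]}]' >/dev/null
python3 st.py
python3 -m pendant '[{"linear":[0.0005,0,0],"dr":[0,0,0]},{"linear":[0,0,0],"dr":[0,0,0]}]' >/dev/null
python3 st.py
python3 -m pendant '[{"linear":[0.0005,0,0],"dr":[0,0,0]},{"linear":[0,0,0],"dr":[0,0,0]}]' >/dev/null
python3 st.py
```

```text
t 6.30 fx -65.5 fy -0.7 z 25.1 mm yaw-jig 0.06 tilt [0.0001 0.    ] F jig x -0.26 y -0.09 z -0.48 Tz -0.006 gap 0.008 grip 0.0 q7 -1.499
t 6.47 fx -65.0 fy -0.7 z 25.1 mm yaw-jig 0.06 tilt [0.0001 0.    ] F jig x 0.12 y 0.05 z -0.29 Tz 0.015 gap 0.007 grip 0.0 q7 -1.499
t 6.63 fx -64.4 fy -0.7 z 25.1 mm yaw-jig 0.07 tilt [0.0002 0.    ] F jig x -0.32 y 0.38 z -0.47 Tz 0.028 gap 0.003 grip 0.0 q7 -1.500
```

```bash

python3 -m pendant '[{"linear":[0.0005,0,0],"dr":[0,0,0]},{"linear":[0,0,0],"dr":[0,0,0]}]' >/dev/null
python3 st.py
python3 -m pendant '[{"linear":[0.0005,0,0],"dr":[0,0,0]},{"linear":[0,0,0],"dr":[0,0,0]}]' >/dev/null
python3 st.py
python3 -m pendant '[{"linear":[0.0005,0,0],"dr":[0,0,0]},{"linear":[0,0,0],"dr":[0,0,0]}]' >/dev/null
python3 st.py
```

```text
t 6.80 fx -64.0 fy -0.8 z 25.1 mm yaw-jig 0.07 tilt [0.0002 0.    ] F jig x -0.60 y -0.30 z 0.17 Tz -0.023 gap 0.003 grip 0.0 q7 -1.500
t 6.97 fx -63.5 fy -0.7 z 25.0 mm yaw-jig 0.07 tilt [0.0001 0.    ] F jig x 0.38 y 0.24 z -0.96 Tz -0.039 gap 0.008 grip 0.0 q7 -1.500
t 7.13 fx -63.0 fy -0.7 z 25.0 mm yaw-jig 0.07 tilt [0.0001 0.0001] F jig x 0.64 y -0.08 z 0.25 Tz 0.029 gap 0.007 grip 0.0 q7 -1.501
```

```bash

python3 -m pendant '[{"linear":[0.0005,0,0],"dr":[0,0,0]},{"linear":[0,0,0],"dr":[0,0,0]}]' >/dev/null
python3 st.py
python3 -m pendant '[{"linear":[0.0005,0,0],"dr":[0,0,0]},{"linear":[0,0,0],"dr":[0,0,0]}]' >/dev/null
python3 st.py
python3 - <<'E'
from h import *
from cell import *
import st
n='wrist';c=get_calibration(n);im,d=grab_frame(n);save('wrist3',c,im,d)
v=V('wrist3');q=v.P[...,:2]-st.O;X=q@st.ex*1e3;Y=q@st.ey*1e3;z=v.P[...,2]*1e3
for y in(-40,-30,30,40):
    m=(abs(Y-y)<3)&(z>33)&(z<42)&(X<0)&(X>-130);print(y,m.sum(),np.percentile(X[m],[0,1,5]) if m.any() else '')
# base board near edge, rails
m=(abs(abs(Y)-75)<8)&(z>8)&(z<16);print('base near',np.percentile(X[m],[0,1]) if m.any() else '')
m=(abs(abs(Y)-62)<6)&(z>22)&(z<33);print('rail near',np.percentile(X[m],[0,1,3]) if m.any() else '')
cv2.imwrite('pics/w3.png',im)
E
```

```text
t 7.30 fx -62.5 fy -0.7 z 25.1 mm yaw-jig 0.06 tilt [0.0001 0.    ] F jig x 0.45 y 0.72 z -0.11 Tz 0.016 gap 0.005 grip 0.0 q7 -1.501
t 7.47 fx -62.0 fy -0.7 z 25.0 mm yaw-jig 0.06 tilt [0.0001 0.    ] F jig x 0.00 y -0.65 z -0.36 Tz 0.031 gap 0.008 grip 0.0 q7 -1.501
t 7.47 fx -62.0 fy -0.7 z 25.0 mm yaw-jig 0.06 tilt [0.0001 0.    ] F jig x 0.00 y -0.65 z -0.36 Tz 0.031 gap 0.008 grip 0.0 q7 -1.501
-40 1149 [-66.95354677 -66.21994761 -63.07591101]
-30 1156 [-67.06923551 -66.24718411 -63.32410283]
30 1160 [-67.11635381 -66.18515594 -63.26322771]
40 1165 [-67.32817772 -66.25137357 -63.11700033]
base near [-95.90770444 -90.78731896]
rail near [-69.9592629  -67.15256389 -63.81534054]
```

View pics/w3.png

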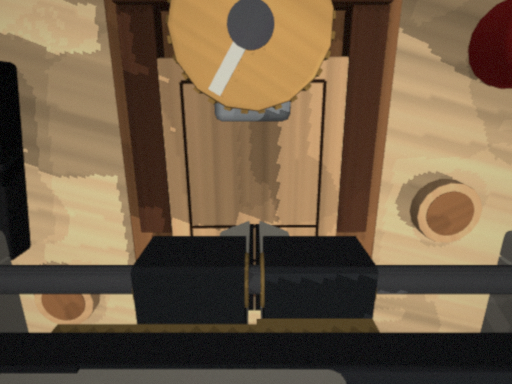

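The near edge is hidden behind the finger blocks (row 237), so those −67…−81 readings were occlusion. The panel's far edge shows at row 57 and the dark stop near row 3, so I'll measure there.

```bash
python3 - <<'E'
from h import *
import st
v=V('wrist3')
for u in(165,340):
  print(u,[(r,*np.round([(v.P[r,u,:2]-st.O)@st.ex*1e3,(v.P[r,u,:2]-st.O)@st.ey*1e3,v.P[r,u,2]*1e3]).astype(int),v.im[r,u].sum()//3) for r in (0,2,4,7,10,20,30,40,48,52,55,58,62,70,100,222,226,230)])
def X(u,r,z): d=v.ray(u,r,z)[:2]-st.O; return d@st.ex*1e3
print('line near',X(250,226,.037),'far line',X(200,81,.037),'far edge',X(168,57,.037),X(340,57,.037))
E
```

```text
t 7.52 fx -62.1 fy -0.7 z 25.0 mm yaw-jig 0.07 tilt [0.0001 0.    ] F jig x -0.16 y 0.29 z -0.37 Tz 0.023 gap 0.007 grip 0.0 q7 -1.501
165 [(0, np.int64(61), np.int64(46), np.int64(32), np.uint64(24)), (2, np.int64(61), np.int64(46), np.int64(31), np.uint64(21)), (4, np.int64(60), np.int64(47), np.int64(28), np.uint64(14)), (7, np.int64(61), np.int64(49), np.int64(21), np.uint64(14)), (10, np.int64(60), np.int64(50), np.int64(15), np.uint64(27)), (20, np.int64(56), np.int64(52), np.int64(12), np.uint64(63)), (30, np.int64(51), np.int64(52), np.int64(10), np.uint64(52)), (40, np.int64(45), np.int64(52), np.int64(12), np.uint64(50)), (48, np.int64(41), np.int64(53), np.int64(12), np.uint64(49)), (52, np.int64(39), np.int64(53), np.int64(11), np.uint64(55)), (55, np.int64(37), np.int64(53), np.int64(11), np.uint64(50)), (58, np.int64(33), np.int64(47), np.int64(36), np.uint64(90)), (62, np.int64(31), np.int64(47), np.int64(37), np.uint64(112)), (70, np.int64(28), np.int64(47), np.int64(36), np.uint64(111)), (100, np.int64(12), np.int64(48), np.int64(37), np.uint64(111)), (222, np.int64(
[... 747 characters left out ...]
t64(67)), (52, np.int64(39), np.int64(-49), np.int64(14), np.uint64(68)), (55, np.int64(38), np.int64(-50), np.int64(11), np.uint64(72)), (58, np.int64(34), np.int64(-44), np.int64(36), np.uint64(149)), (62, np.int64(32), np.int64(-44), np.int64(37), np.uint64(152)), (70, np.int64(28), np.int64(-44), np.int64(37), np.uint64(157)), (100, np.int64(13), np.int64(-45), np.int64(37), np.uint64(158)), (222, np.int64(-62), np.int64(-54), np.int64(27), np.uint64(49)), (226, np.int64(-65), np.int64(-54), np.int64(27), np.uint64(48)), (230, np.int64(-68), np.int64(-54), np.int64(27), np.uint64(51))]
line near -60.648026256560506 far line 22.12173971837894 far edge 33.861865565356815 33.969253523080965
```

The far edge is at 34 mm, so the panel has not moved even though the TCP reads −62. Checking where the fingertips really are.

```bash
python3 - <<'E'
from h import *
import st
v=V('wrist3')
def g(r,u): return np.round([(v.P[r,u,:2]-st.O)@st.ex*1e3,(v.P[r,u,:2]-st.O)@st.ey*1e3,v.P[r,u,2]*1e3]).astype(int).tolist()
for u in(200,225,240,255,270,300): print(u,[(r,*g(r,u)) for r in (215,222,228,234,240,246,255,270,300,320)])
print('cam',-v.R.T@v.t, v.R.T[:,2])
E
```

```text
t 7.52 fx -62.1 fy -0.7 z 25.0 mm yaw-jig 0.07 tilt [0.0001 0.    ] F jig x -0.16 y 0.29 z -0.37 Tz 0.023 gap 0.007 grip 0.0 q7 -1.501
200 [(215, -54, 33, 36), (222, -59, 33, 36), (228, -63, 33, 36), (234, -66, 33, 37), (240, -25, 16, 129), (246, -25, 16, 132), (255, -25, 15, 138), (270, -25, 14, 144), (300, -33, 14, 145), (320, -40, 15, 144)]
225 [(215, -54, 18, 37), (222, -58, 18, 37), (228, -62, 18, 38), (234, -50, 15, 71), (240, -25, 9, 128), (246, -25, 9, 132), (255, -25, 8, 136), (270, -25, 8, 145), (300, -33, 8, 145), (320, -40, 8, 144)]
240 [(215, -54, 9, 36), (222, -58, 9, 37), (228, -50, 8, 64), (234, -50, 7, 71), (240, -25, 5, 128), (246, -25, 5, 133), (255, -25, 4, 138), (270, -26, 4, 143), (300, -34, 4, 144), (320, -39, 4, 145)]
255 [(215, -54, 0, 36), (222, -58, 0, 37), (228, -51, 0, 61), (234, -51, 0, 68), (240, -51, 0, 75), (246, -52, 0, 80), (255, -54, 0, 85), (270, -30, 0, 137), (300, -140, 0, 0), (320, -159, 0, -1)]
270 [(215, -54, -9, 36), (222, -58, -9, 37), (228, -50, -8, 63), (234, -50, -7, 71), (240, -24, -4, 130), (246, -25, -4, 132), (255, -25, -4, 137), (270, -25, -3, 144), (300, -33, -3, 145), (320, -39, -4, 145)]
300 [(215, -54, -27, 36), (222, -58, -27, 37), (228, -62, -27, 37), (234, -66, -27, 36), (240, -25, -13, 129), (246, -25, -12, 132), (255, -25, -12, 137), (270, -25, -11, 144), (300, -34, -11, 144), (320, -40, -11, 144)]
cam [ 0.61089165 -0.10543666  0.21322569] [-0.27741061 -0.07313841 -0.95796353]
```

```bash
python3 - <<'E'
from h import *
import st
v=V('top')
for n,u,w in(('far edge L',322,215),('far R',495,205),('far line L',360,262),('far line R',480,228),('cross',467,380),('near line',475,419),('near edge',479,437)):
    d=v.ray(225+u/4.5,100+w/4.5,.037)[:2]-st.O;print(n,d@st.ex*1e3,d@st.ey*1e3)
w=V('top2').im[100:225,225:395]
cv2.imwrite('pics/t2.png',cv2.resize(w,None,fx=4.5,fy=4.5,interpolation=cv2.INTER_CUBIC))
E
```

```text
t 7.52 fx -62.1 fy -0.7 z 25.0 mm yaw-jig 0.07 tilt [0.0001 0.    ] F jig x -0.16 y 0.29 z -0.37 Tz 0.023 gap 0.007 grip 0.0 q7 -1.501
far edge L 53.63966747875987 46.299872690263264
far R 30.17733021832756 -51.74656066221306
far line L 20.388559559493963 33.546250650616344
far line R 19.59759042190959 -39.143123603032805
cross -63.40047392122305 -4.199754088955045
near line -86.14813392230114 -1.5663187517987973
near edge -96.6361228729753 -0.5250285012864987
```

View pics/t2.png

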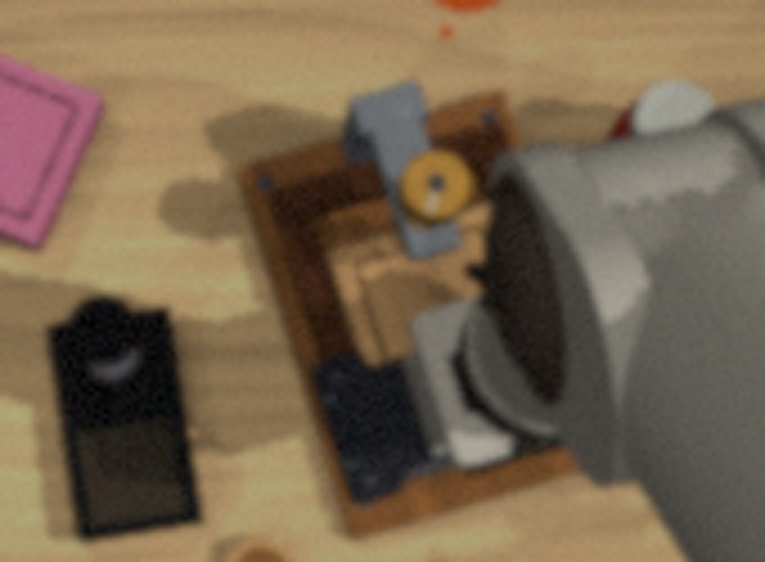

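The panel is unmoved and the wrist depth shows fingertips ending well above it, so the z reading doesn't match the actual tips. I'll back off to clear the near edge and measure the tip height.

```bash

python3 -m pendant '[{"linear":[-0.014,0,0],"dr":[0,0,0]},{"linear":[-0.014,0,0],"dr":[0,0,0]},{"linear":[-0.014,0,0],"dr":[0,0,0]},{"linear":[-0.014,0,0],"dr":[0,0,0]},{"linear":[0,0,0],"dr":[0,0,0]}]'
python3 - <<'E'
from h import *
from cell import *
import st
c=get_calibration('wrist');im,d=grab_frame('wrist');save('wrist4',c,im,d)
for f,x0 in(('wrist3',-62),('wrist4',None)):
    v=V(f);print(f,'cam',-v.R.T@v.t)
    for u in(235,250,254,258,270): print(u,[(r,*np.round([(v.P[r,u,:2]-st.O)@st.ex*1e3,v.P[r,u,2]*1e3]).astype(int).tolist()) for r in range(216,232,2)])
a=cv2.resize(im[190:320,100:420],None,fx=2.4,fy=2.4);cv2.imwrite('pics/w4.png',a)
E
```

```text
t: 7.93
ee_pos: [0.4771, -0.1421, 0.0245]
orientation: [[0.967, 0.253, -0.004], [0.253, -0.968, -0.001], [-0.004, -0.0, -1.0]]
ft_force: [-0.3, 0.5, -0.8]
finger_gap: 0.0
gripper_force: 0.0
t 7.93 fx -121.6 fy -1.0 z 24.5 mm yaw-jig -0.02 tilt [-0.0037 -0.0007] F jig x -0.17 y 0.57 z -0.76 Tz 0.017 gap 0.000 grip 0.0 q7 -1.459
wrist3 cam [ 0.61089165 -0.10543666  0.21322569]
235 [(216, -55, 36), (218, -55, 37), (220, -57, 37), (222, -58, 37), (224, -60, 36), (226, -50, 62), (228, -50, 64), (230, -50, 66)]
250 [(216, -54, 37), (218, -56, 37), (220, -57, 36), (222, -58, 37), (224, -51, 55), (226, -52, 58), (228, -52, 60), (230, -51, 64)]
254 [(216, -54, 36), (218, -56, 36), (220, -57, 36), (222, -58, 36), (224, -51, 55), (226, -51, 58), (228, -51, 61), (230, -51, 63)]
258 [(216, -54, 37), (218, -55, 38), (220, -56, 38), (222, -58, 37), (224, -51, 56), (226, -52, 58), (228, -51, 62), (230, -51, 64)]
270 [(216, -55, 36), (218, -56, 36), (220, -57, 36), (222, -58, 37), (224, -59, 37), (226, -50, 61), (228, -50, 63), (230, -50, 67)]
wrist4 cam [ 0.55402249 -0.12073318  0.21238695]
235 [(216, -124, 11), (218, -125, 13), (220, -127, 11), (222, -128, 12), (224, -135, -1), (226, -109, 61), (228, -109, 63), (230, -109, 66)]
250 [(216, -124, 12), (218, -126, 11), (220, -127, 11), (222, -128, 12), (224, -111, 54), (226, -111, 58), (228, -111, 59), (230, -111, 63)]
254 [(216, -124, 12), (218, -125, 12), (220, -126, 13), (222, -129, 11), (224, -111, 55), (226, -111, 57), (228, -111, 60), (230, -111, 63)]
258 [(216, -124, 12), (218, -126, 11), (220, -127, 12), (222, -129, 11), (224, -111, 55), (226, -111, 58), (228, -111, 60), (230, -110, 64)]
270 [(216, -124, 11), (218, -126, 11), (220, -127, 11), (222, -128, 11), (224, -135, -1), (226, -110, 60), (228, -110, 63), (230, -109, 66)]
```

View pics/w4.png

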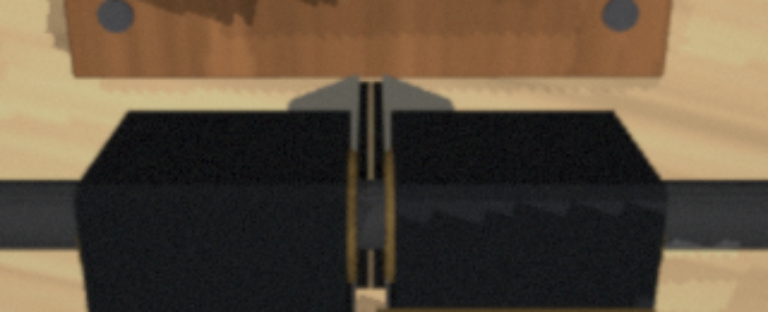

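The fingertips (crop (370,85)) end at z≈54 mm while the TCP reports 24.5, a z offset of about 30 mm. I'll go down 28 mm, watching force.

```bash

python3 -m pendant '[{"linear":[0,0,0.007],"dr":[0,0,0]},{"linear":[0,0,0.007],"dr":[0,0,0]},{"linear":[0,0,0.007],"dr":[0,0,0]},{"linear":[0,0,0],"dr":[0,0,0]}]'
python3 -m pendant '[{"linear":[0.001,0,0.004],"dr":[0,0,0]},{"linear":[0,0,0.003],"dr":[0,0,0]},{"linear":[0,0,0],"dr":[0,0,0]}]'
cat > tip.py <<'E'
from h import *
from cell import *
import st
c=get_calibration('wrist');im,d=grab_frame('wrist');save('wl',c,im,d)
v=V('wl')
def g(r,u): return np.round([(v.P[r,u,:2]-st.O)@st.ex*1e3,v.P[r,u,2]*1e3]).astype(int).tolist()
print('tip',[(r,*g(r,254)) for r in range(214,232,2)])
q=v.P[...,:2]-st.O;X=q@st.ex*1e3;Y=q@st.ey*1e3;z=v.P[...,2]*1e3
m=(abs(Y)>28)&(abs(Y)<47)&(z>33)&(z<41);
print('panel x',np.percentile(X[m],[0,.5,99.5,100]),m.sum())
E
python3 tip.py
```

```text
t: 8.32
ee_pos: [0.4798, -0.1404, 0.0023]
orientation: [[0.967, 0.255, -0.002], [0.255, -0.967, 0.001], [-0.002, -0.002, -1.0]]
ft_force: [-0.7, -0.8, 0.1]
finger_gap: 0.009
gripper_force: 0.0
t: 8.57
ee_pos: [0.4812, -0.1405, -0.0037]
orientation: [[0.967, 0.255, -0.001], [0.255, -0.967, 0.0], [-0.001, -0.001, -1.0]]
ft_force: [-0.3, 0.0, 0.4]
finger_gap: 0.005
gripper_force: 0.0
t 8.57 fx -117.2 fy -0.4 z -3.7 mm yaw-jig 0.09 tilt [-0.0008  0.0005] F jig x -0.25 y 0.08 z 0.42 Tz -0.047 gap 0.005 grip 0.0 q7 -1.496
tip [(214, -107, 12), (216, -108, 13), (218, -109, 12), (220, -110, 12), (222, -112, 11), (224, -106, 27), (226, -106, 29), (228, -106, 32), (230, -106, 35)]
panel x [-96.46053882 -95.13177821  -2.21563745  -1.54516334] 17806
```

Confirmed: the tip is at z≈26 and its front face at −106, with the panel edge at −96.5. Now the real push, about 36 mm to home.

```bash

python3 -m pendant '[{"linear":[0.003,0,0.003],"dr":[0,0,0]},{"linear":[0.003,0,0],"dr":[0,0,0]},{"linear":[0.002,0,0],"dr":[0,0,0]},{"linear":[0.002,0,0],"dr":[0,0,0]},{"linear":[0.002,0,0],"dr":[0,0,0]}]' >/dev/null
python3 st.py
python3 -m pendant '[{"linear":[0.002,0,0],"dr":[0,0,0]},{"linear":[0.002,0,0],"dr":[0,0,0]},{"linear":[0.002,0,0],"dr":[0,0,0]},{"linear":[0.002,0,0],"dr":[0,0,0]},{"linear":[0.002,0,0],"dr":[0,0,0]}]' >/dev/null
python3 st.py
python3 -m pendant '[{"linear":[0.002,0,0],"dr":[0,0,0]},{"linear":[0.002,0,0],"dr":[0,0,0]},{"linear":[0.002,0,0],"dr":[0,0,0]},{"linear":[0,0,0],"dr":[0,0,0]}]' >/dev/null
python3 tip.py
```

```text
t 9.03 fx -105.8 fy -0.8 z -6.0 mm yaw-jig 0.06 tilt [-0.0016 -0.0004] F jig x -3.70 y 0.24 z 2.00 Tz 0.019 gap 0.006 grip 1.4 q7 -1.508
t 9.45 fx -94.8 fy -0.8 z -6.0 mm yaw-jig 0.06 tilt [0.0002 0.0001] F jig x -0.94 y -0.16 z 0.57 Tz -0.008 gap 0.007 grip 0.8 q7 -1.514
t 9.78 fx -88.2 fy -0.8 z -5.9 mm yaw-jig 0.07 tilt [0.0011 0.0002] F jig x -0.38 y 0.00 z 0.23 Tz -0.042 gap 0.005 grip 0.2 q7 -1.517
tip [(214, -67, 37), (216, -68, 37), (218, -69, 36), (220, -70, 37), (222, -72, 36), (224, -72, 37), (226, -73, 37), (228, -75, 36), (230, -76, 36)]
panel x [-76.45673149 -75.35640891  26.11719521  26.68073042] 19486
```

```bash

python3 -m pendant '[{"linear":[0.001,0,0],"dr":[0,0,0]},{"linear":[0.001,0,0],"dr":[0,0,0]},{"linear":[0.001,0,0],"dr":[0,0,0]},{"linear":[0.001,0,0],"dr":[0,0,0]},{"linear":[0,0,0],"dr":[0,0,0]}]' >/dev/null
python3 st.py
python3 -m pendant '[{"linear":[0.0007,0,0],"dr":[0,0,0]},{"linear":[0,0,0],"dr":[0,0,0]}]' >/dev/null
python3 st.py
python3 -m pendant '[{"linear":[0.0007,0,0],"dr":[0,0,0]},{"linear":[0,0,0],"dr":[0,0,0]}]' >/dev/null
python3 st.py
```

```text
t 10.25 fx -84.5 fy -0.7 z -6.0 mm yaw-jig 0.07 tilt [0.001  0.0003] F jig x -0.44 y -0.08 z -0.90 Tz 0.006 gap 0.003 grip 0.3 q7 -1.519
t 10.42 fx -84.4 fy -0.7 z -6.0 mm yaw-jig 0.06 tilt [-0.0001 -0.    ] F jig x -1.62 y -0.27 z 1.24 Tz 0.005 gap 0.001 grip 1.0 q7 -1.520
t 10.58 fx -83.5 fy -0.7 z -6.0 mm yaw-jig 0.07 tilt [0.0003 0.0001] F jig x -0.84 y -0.44 z -0.14 Tz 0.015 gap 0.004 grip 0.4 q7 -1.520
```

```bash

python3 -m pendant '[{"linear":[0.0007,0,0],"dr":[0,0,0]},{"linear":[0,0,0],"dr":[0,0,0]}]' >/dev/null
python3 st.py
python3 -m pendant '[{"linear":[0.0007,0,0],"dr":[0,0,0]},{"linear":[0,0,0],"dr":[0,0,0]}]' >/dev/null
python3 st.py
python3 -m pendant '[{"linear":[0.0005,0,0],"dr":[0,0,0]},{"linear":[0,0,0],"dr":[0,0,0]}]' >/dev/null
python3 st.py
```

```text
t 10.75 fx -82.7 fy -0.8 z -6.0 mm yaw-jig 0.06 tilt [0.0005 0.0001] F jig x -0.81 y -0.71 z -0.96 Tz 0.005 gap 0.002 grip 0.4 q7 -1.520
t 10.92 fx -82.1 fy -0.8 z -6.0 mm yaw-jig 0.07 tilt [0.0004 0.0001] F jig x -0.13 y -0.18 z -1.23 Tz 0.014 gap 0.005 grip 0.4 q7 -1.521
t 11.08 fx -81.6 fy -0.7 z -6.0 mm yaw-jig 0.07 tilt [0.0004 0.0001] F jig x -1.23 y 0.69 z 0.05 Tz 0.071 gap 0.004 grip 0.8 q7 -1.521
```

```bash

python3 -m pendant '[{"linear":[0.0005,0,0],"dr":[0,0,0]},{"linear":[0,0,0],"dr":[0,0,0]}]' >/dev/null
python3 st.py
python3 -m pendant '[{"linear":[0.0005,0,0],"dr":[0,0,0]},{"linear":[0,0,0],"dr":[0,0,0]}]' >/dev/null
python3 st.py
python3 -m pendant '[{"linear":[0.0005,0,0],"dr":[0,0,0]},{"linear":[0,0,0],"dr":[0,0,0]}]' >/dev/null
python3 st.py
python3 -m pendant '[{"linear":[0.0005,0,0],"dr":[0,0,0]},{"linear":[0,0,0],"dr":[0,0,0]}]' >/dev/null
python3 st.py
```

```text
t 11.25 fx -81.7 fy -0.7 z -6.0 mm yaw-jig 0.06 tilt [-0.0006 -0.0001] F jig x -2.91 y 0.83 z 2.73 Tz 0.016 gap 0.009 grip 1.4 q7 -1.521
t 11.42 fx -81.6 fy -0.7 z -6.0 mm yaw-jig 0.05 tilt [-0.0014 -0.0003] F jig x -5.44 y 0.70 z 4.34 Tz 0.001 gap 0.007 grip 2.4 q7 -1.522
t 11.58 fx -81.6 fy -0.8 z -6.1 mm yaw-jig 0.05 tilt [-0.0023 -0.0005] F jig x -5.80 y -0.40 z 4.21 Tz 0.011 gap 0.007 grip 3.0 q7 -1.522
t 11.75 fx -81.7 fy -0.8 z -6.2 mm yaw-jig 0.03 tilt [-0.0031 -0.0007] F jig x -7.24 y 0.96 z 6.09 Tz 0.020 gap 0.005 grip 3.5 q7 -1.522
```

The force rises with the position stalled at −81.6, so the panel is home. I'll back off, rise and check.

```bash

python3 -m pendant '[{"linear":[0,0,0],"dr":[0,0,0]},{"linear":[-0.006,0,0],"dr":[0,0,0]},{"linear":[-0.006,0,0],"dr":[0,0,0]},{"linear":[0,0,-0.03],"dr":[0,0,0]},{"linear":[0,0,-0.04],"dr":[0,0,0]}]' >/dev/null
python3 -m pendant '[{"linear":[0,0,-0.04],"dr":[0,0,0]},{"linear":[0,0,-0.04],"dr":[0,0,0]},{"linear":[0,0,-0.02],"dr":[0,0,0]},{"linear":[0.02,0,0],"dr":[0,0,0]},{"linear":[0,0,0],"dr":[0,0,0]}]' 1 30 >/dev/null
python3 - <<'E'
from h import *
from cell import *
import st
c=get_calibration('wrist');im,d=grab_frame('wrist');save('w5',c,im,d);v=V('w5')
q=v.P[...,:2]-st.O;X=q@st.ex*1e3;Y=q@st.ey*1e3;z=v.P[...,2]*1e3
m=(abs(Y)>28)&(abs(Y)<47)&(z>33)&(z<41)&(X>-120)&(X<80)
print('panel x',np.percentile(X[m],[0,.3,99.7,100]),m.sum())
m=(abs(Y)<30)&(z>138)&(z<150)&(X<70)&(X>0)
p=np.c_[X[m],Y[m]].astype(np.float32);print('head',cv2.minEnclosingCircle(p),p.mean(0),np.median(z[m]))
m=(abs(Y)>28)&(abs(Y)<47)&(z>22)&(z<31)&(X>50);print('stop near face',np.percentile(X[m],[0,5,50]) if m.any() else'')
cv2.imwrite('pics/w5.png',im)
E
```

```text
t 12.58 fx -67.1 fy -1.6 z 166.9 mm yaw-jig 0.09 tilt [ 0.009  -0.0013] F jig x 0.94 y 0.05 z -0.00 Tz 0.001 gap 0.319 grip 0.0 q7 -1.367
panel x [-69.73960914 -69.33528951  70.56744049  78.76116636] 5362
head ((30.630868911743164, 1.0679190158843994), 18.081789016723633) [30.828968   1.1226838] 139.1230568681501
stop near face [61.43321608 61.7358338  71.00421142]
```

View pics/w5.png

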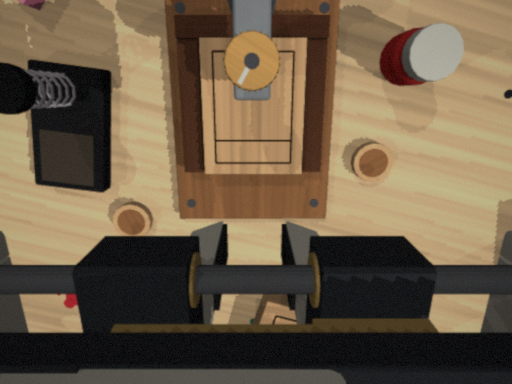

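The panel's far edge (row 38) is flush with the stop and its near edge is at −69.5, so it is home. The head is at (30.6, 1.1) mm in the jig frame. I'll move over it and unwind the wrist half a turn for clockwise range.

```bash

python3 -m pendant '[{"linear":[0.024,-0.0005,0],"dr":[0,0,0]},{"linear":[0.024,-0.0005,0],"dr":[0,0,0]},{"linear":[0.024,-0.0005,0],"dr":[0,0,0]},{"linear":[0.024,-0.0005,0],"dr":[0,0,0]},{"linear":[0,0,0],"dr":[0,0,0]}]' >/dev/null
python3 st.py
python3 -m pendant '[{"linear":[0,0,0],"dr":[0,0,-0.0195]},{"linear":[0,0,0],"dr":[0,0,-0.0195]},{"linear":[0,0,0],"dr":[0,0,-0.0195]},{"linear":[0,0,0],"dr":[0,0,-0.0195]},{"linear":[0,0,0],"dr":[0,0,-0.0195]}]' >/dev/null
python3 st.py
python3 -m pendant '[{"linear":[0,0,0],"dr":[0,0,-0.0195]},{"linear":[0,0,0],"dr":[0,0,-0.0195]},{"linear":[0,0,0],"dr":[0,0,-0.0195]},{"linear":[0,0,0],"dr":[0,0,-0.0195]},{"linear":[0,0,0],"dr":[0,0,-0.0195]}]' >/dev/null
python3 -m pendant '[{"linear":[0,0,0],"dr":[0,0,-0.0195]},{"linear":[0,0,0],"dr":[0,0,-0.0195]},{"linear":[0,0,0],"dr":[0,0,-0.0195]},{"linear":[0,0,0],"dr":[0,0,-0.0195]},{"linear":[0,0,0],"dr":[0,0,-0.0195]}]' >/dev/null
python3 -m pendant '[{"linear":[0,0,0],"dr":[0,0,-0.0195]},{"linear":[0,0,0],"dr":[0,0,-0.0195]},{"linear":[0,0,0],"dr":[0,0,-0.0195]},{"linear":[0,0,0],"dr":[0,0,-0.0195]},{"linear":[0,0,0],"dr":[0,0,-0.0195]}]' >/dev/null
python3 -m pendant '[{"linear":[0,0,0],"dr":[0,0,-0.0195]},{"linear":[0,0,0],"dr":[0,0,-0.0195]},{"linear":[0,0,0],"dr":[0,0,-0.0195]},{"linear":[0,0,0],"dr":[0,0,-0.0195]},{"linear":[0,0,0],"dr":[0,0,-0.0195]}]' >/dev/null
python3 st.py
```

```text
t 13.05 fx 27.9 fy 3.2 z 163.2 mm yaw-jig 0.22 tilt [0.0025 0.0029] F jig x -0.21 y 0.03 z -0.27 Tz 0.055 gap 0.726 grip 0.0 q7 -1.468
t 13.47 fx 22.9 fy 1.5 z 163.0 mm yaw-jig 35.53 tilt [-0.0014  0.0001] F jig x 0.65 y -0.03 z -0.78 Tz -0.036 gap 0.995 grip 0.0 q7 -0.913
t 15.13 fx 23.0 fy 1.4 z 163.1 mm yaw-jig -184.04 tilt [-0.0012 -0.0002] F jig x -0.05 y 0.85 z -0.18 Tz -0.017 gap 1.003 grip 0.0 q7 1.263
```

```bash

python3 -m pendant '[{"linear":[-0.004,0,0.01],"dr":[0,0,0]},{"linear":[-0.0038,0,0.01],"dr":[0,0,0]},{"linear":[0,0,0.01],"dr":[0,0,0]},{"linear":[0,0,0.006],"dr":[0,0,0]},{"linear":[0,0,0],"dr":[0,0,0]}]' >/dev/null
python3 - <<'E'
from h import *
from cell import *
import st
c=get_calibration('wrist');im,d=grab_frame('wrist');save('w6',c,im,d);v=V('w6')
q=v.P[...,:2]-st.O;X=q@st.ex*1e3;Y=q@st.ey*1e3;z=v.P[...,2]*1e3
m=(abs(Y)<30)&(z>136)&(z<147)&(X<70)&(X>0)
p=np.c_[X[m],Y[m]].astype(np.float32);print('head',cv2.minEnclosingCircle(p),np.percentile(z[m],[10,50,90]))
for a,b in((152,158),(158,165),(165,175),(175,190)):
    m=(z>a)&(z<b)&(X>0)&(X<60)
    for s in(-1,1):
        k=m&(s*Y>0);print(a,s,k.sum(),np.percentile(X[k],[1,50,99]) if k.any() else '',np.percentile(Y[k],[1,50,99]) if k.any() else '')
cv2.imwrite('pics/w6.png',im)
E
```

```text
t 15.55 fx 30.5 fy 1.1 z 125.5 mm yaw-jig -184.50 tilt [-0.0035 -0.    ] F jig x 1.46 y -0.45 z -0.29 Tz -0.036 gap 0.999 grip 0.0 q7 1.234
head ((30.685855865478516, 1.540626049041748), 18.799144744873047) [138.03340987 139.02603759 139.9227446 ]
152 -1 55 [17.16005686 25.30423532 37.2257338 ] [-46.67992953 -43.44559799 -42.51250659]
152 1 58 [24.72828376 30.70524639 44.58160208] [47.56874493 48.74252143 54.17901421]
158 -1 237 [16.62140644 20.47784639 37.58262907] [-53.89264597 -43.70733396 -42.41580927]
158 1 230 [24.71602779 26.99611061 44.32538171] [47.44499223 49.09291822 60.74807511]
165 -1 479 [16.07349121 17.86544438 35.69838211] [-58.41179908 -44.81878196 -42.42845122]
165 1 478 [24.78780352 26.16581457 42.92806762] [47.6392379  51.41584377 65.18213163]
175 -1 802 [15.94078267 17.27595466 29.81633813] [-59.46620249 -47.5898463  -42.37080918]
175 1 800 [24.63089305 25.89659198 36.94236097] [48.10459097 54.19703845 66.05912486]
```

View pics/w6.png

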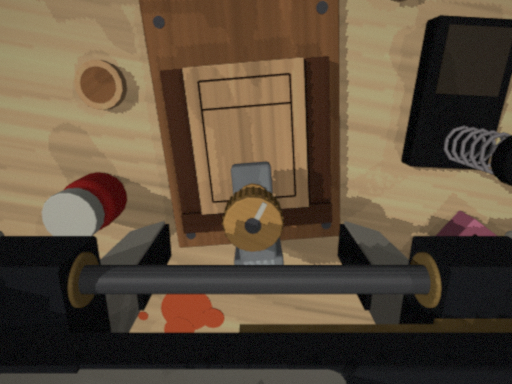

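The head is centred between the open fingers: finger midpoint (30.9, 2.5) against head (30.7, 1.5), image head at (253,222). Descend and grip.

```bash

python3 -m pendant '[{"linear":[0,-0.001,0.012],"dr":[0,0,0]},{"linear":[0,0,0.012],"dr":[0,0,0]},{"linear":[0,0,0.012],"dr":[0,0,0]},{"linear":[0,0,0.008],"dr":[0,0,0]},{"linear":[0,0,0],"dr":[0,0,0]}]' >/dev/null
python3 st.py
python3 -m pendant '[{"linear":[0,0,0],"dr":[0,0,0]},{"linear":[0,0,0],"dr":[0,0,0]},{"linear":[0,0,0],"dr":[0,0,0]},{"linear":[0,0,0],"dr":[0,0,0]},{"linear":[0,0,0],"dr":[0,0,0]}]' -0.3 30
python3 -m pendant '[{"linear":[0,0,0],"dr":[0,0,0]},{"linear":[0,0,0],"dr":[0,0,0]},{"linear":[0,0,0],"dr":[0,0,0]},{"linear":[0,0,0],"dr":[0,0,0]},{"linear":[0,0,0],"dr":[0,0,0]}]' -1 30
python3 st.py
```

```text
t 16.02 fx 30.2 fy -0.0 z 81.2 mm yaw-jig -184.44 tilt [-0.0037  0.0002] F jig x -0.93 y -1.42 z 0.54 Tz -0.024 gap 1.000 grip 0.0 q7 1.209
t: 16.43
ee_pos: [0.6257, -0.1026, 0.0846]
orientation: [[-0.984, -0.178, 0.001], [-0.178, 0.984, -0.0], [-0.001, -0.0, -1.0]]
ft_force: [-0.5, 0.6, 0.2]
finger_gap: 0.689
gripper_force: 0.0
t: 16.85
ee_pos: [0.6254, -0.1023, 0.0841]
orientation: [[-0.984, -0.178, 0.0], [-0.178, 0.984, 0.0], [-0.0, 0.0, -1.0]]
ft_force: [0.1, 0.8, 0.3]
finger_gap: 0.383
gripper_force: 30.0
t 16.85 fx 31.9 fy -0.0 z 84.1 mm yaw-jig -184.43 tilt [0.0001 0.0002] F jig x 0.24 y 0.72 z 0.34 Tz -0.035 gap 0.383 grip 30.0 q7 1.210
```

```bash
cat > tq.py <<'E'
import numpy as np
from cell import sense,grab_frame
T=[];F=[]
for i in range(5):
    s=sense();T.append(s['wrist_torque'][2]);F.append(s['ft_force']);grab_frame('top')
R=np.array(s['orientation']);y=np.degrees(np.arctan2(R[1,0],R[0,0]))-14.67
print('t %.2f Tz %.3f +- %.3f F %s yaw %.2f z %.1f gap %.3f q7 %.2f'%(s['t'],np.mean(T),np.std(T)/5**.5,np.round(np.mean(F,0),1),y,s['ee_pos'][2]*1e3,s['finger_gap'],s['q'][6]))
E
python3 -m pendant '[{"linear":[0,0,0],"dr":[0,0,0]}]' - 50 >/dev/null; python3 tq.py
python3 -m pendant '[{"linear":[0,0,0.00015],"dr":[0,0,0.0095]},{"linear":[0,0,0.00015],"dr":[0,0,0.0095]},{"linear":[0,0,0.00015],"dr":[0,0,0.0095]},{"linear":[0,0,0.00015],"dr":[0,0,0.0095]},{"linear":[0,0,0.00015],"dr":[0,0,0.0095]}]' >/dev/null; python3 tq.py
```

```text
t 17.13 Tz -0.031 +- 0.010 F [-0.2  0.2  0.7] yaw -184.43 z 84.1 gap 0.378 q7 1.21
t 17.80 Tz -0.049 +- 0.084 F [-0.1 -0.6  1.1] yaw 158.52 z 83.3 gap 0.383 q7 0.94
```

```bash
sed -i "s/print('t/print(np.round(T,3));print('t/; s/np.mean(T),/np.mean(T[1:]),/" tq.py
python3 -m pendant '[{"linear":[0,0,0.00015],"dr":[0,0,0.0095]},{"linear":[0,0,0.00015],"dr":[0,0,0.0095]},{"linear":[0,0,0.00015],"dr":[0,0,0.0095]},{"linear":[0,0,0.00015],"dr":[0,0,0.0095]},{"linear":[0,0,0.00015],"dr":[0,0,0.0095]}]' >/dev/null; python3 tq.py
```

```text
[ 0.194  0.064 -0.133 -0.177 -0.154]
t 18.47 Tz -0.100 +- 0.065 F [-1.4 -2.8  2. ] yaw 141.44 z 82.6 gap 0.382 q7 0.67
```

```bash
cat > s.py <<'E'
from cell import sense
import numpy as np
s=sense();R=s['orientation'];print('%.2f Tz %.3f yaw %.1f q7 %.2f F %s'%(s['t'],s['wrist_torque'][2],np.degrees(np.arctan2(R[1][0],R[0][0])),s['q'][6],np.round(s['ft_force'],1)))
E
python3 -m pendant '[{"linear":[0,0,0.00015],"dr":[0,0,0.0095]},{"linear":[0,0,0.00015],"dr":[0,0,0.0095]}]' >/dev/null; python3 s.py
python3 -m pendant '[{"linear":[0,0,0.00015],"dr":[0,0,0.0095]}]' >/dev/null; python3 s.py
python3 -m pendant '[{"linear":[0,0,0.00015],"dr":[0,0,0.0095]}]' >/dev/null; python3 s.py
python3 -m pendant '[{"linear":[0,0,0.00015],"dr":[0,0,0.0095]}]' >/dev/null; python3 s.py
python3 -m pendant '[{"linear":[0,0,0.00015],"dr":[0,0,0.0095]}]' >/dev/null; python3 s.py
python3 -m pendant '[{"linear":[0,0,0.00015],"dr":[0,0,0.0095]}]' >/dev/null; python3 s.py
```

```text
18.68 Tz 0.253 yaw 149.1 q7 0.56 F [-3.2 -5.   4.4]
18.77 Tz 0.222 yaw 145.7 q7 0.50 F [-2.1 -5.4  3.7]
18.85 Tz 0.233 yaw 142.3 q7 0.45 F [-2.5 -4.8  4.5]
18.93 Tz 0.202 yaw 138.8 q7 0.40 F [-3.2 -5.3  4.2]
19.02 Tz 0.218 yaw 135.4 q7 0.34 F [-4.1 -5.6  5.3]
19.10 Tz 0.240 yaw 132.0 q7 0.29 F [-3.7 -6.5  5.4]
```

```bash

python3 -m pendant '[{"linear":[0,0,0.00014],"dr":[0,0,0.0095]},{"linear":[0,0,0.00014],"dr":[0,0,0.0095]}]' >/dev/null; python3 s.py
python3 -m pendant '[{"linear":[0,0,0.00014],"dr":[0,0,0.0095]}]' >/dev/null; python3 s.py
python3 -m pendant '[{"linear":[0,0,0.00014],"dr":[0,0,0.0095]}]' >/dev/null; python3 s.py
python3 -m pendant '[{"linear":[0,0,0.00014],"dr":[0,0,0.0095]}]' >/dev/null; python3 s.py
python3 -m pendant '[{"linear":[0,0,0.00014],"dr":[0,0,0.0095]}]' >/dev/null; python3 s.py
python3 -m pendant '[{"linear":[0,0,0.00014],"dr":[0,0,0.0095]}]' >/dev/null; python3 s.py
```

```text
19.27 Tz 0.260 yaw 125.1 q7 0.18 F [-4.4 -5.5  4.7]
19.35 Tz 0.205 yaw 121.7 q7 0.13 F [-5.5 -5.8  5.5]
19.43 Tz 0.283 yaw 118.3 q7 0.08 F [-5.  -5.3  5.8]
19.52 Tz 0.245 yaw 114.9 q7 0.02 F [-5.  -5.3  5. ]
19.60 Tz 0.258 yaw 111.5 q7 -0.03 F [-5.7 -6.7  6.6]
19.68 Tz 0.218 yaw 108.0 q7 -0.08 F [-7.2 -6.6  6.8]
```

```bash

python3 -m pendant '[{"linear":[0,0,0.00014],"dr":[0,0,0.0095]}]' >/dev/null; python3 s.py
python3 -m pendant '[{"linear":[0,0,0.00014],"dr":[0,0,0.0095]}]' >/dev/null; python3 s.py
python3 -m pendant '[{"linear":[0,0,0.00014],"dr":[0,0,0.0095]}]' >/dev/null; python3 s.py
python3 -m pendant '[{"linear":[0,0,0.00014],"dr":[0,0,0.0095]}]' >/dev/null; python3 s.py
python3 -m pendant '[{"linear":[0,0,0.00014],"dr":[0,0,0.0095]}]' >/dev/null; python3 s.py
```

```text
19.77 Tz 0.284 yaw 104.6 q7 -0.13 F [-6.7 -6.1  8. ]
19.85 Tz 0.317 yaw 101.2 q7 -0.19 F [-7.6 -6.2  7.5]
19.93 Tz 0.331 yaw 97.8 q7 -0.24 F [-6.5 -6.8  8.6]
20.02 Tz 0.308 yaw 94.4 q7 -0.29 F [-8.4 -6.6  8.8]
20.10 Tz 0.315 yaw 90.9 q7 -0.35 F [-8.3 -6.8  8. ]
```

```bash

python3 -m pendant '[{"linear":[0,0,0.0001],"dr":[0,0,0.006]}]' >/dev/null; python3 s.py
python3 -m pendant '[{"linear":[0,0,0.0001],"dr":[0,0,0.006]}]' >/dev/null; python3 s.py
python3 -m pendant '[{"linear":[0,0,0.0001],"dr":[0,0,0.006]}]' >/dev/null; python3 s.py
python3 -m pendant '[{"linear":[0,0,0],"dr":[0,0,-0.006]}]' >/dev/null; python3 s.py
python3 -m pendant '[{"linear":[0,0,0],"dr":[0,0,-0.006]}]' >/dev/null; python3 s.py
python3 -m pendant '[{"linear":[0,0,0],"dr":[0,0,-0.006]}]' >/dev/null; python3 s.py
python3 -m pendant '[{"linear":[0,0,0],"dr":[0,0,-0.006]}]' >/dev/null; python3 s.py
```

```text
20.18 Tz 0.326 yaw 88.8 q7 -0.38 F [-8.9 -6.5 10.2]
20.27 Tz 0.344 yaw 86.7 q7 -0.41 F [-8.4 -6.  11. ]
20.35 Tz 0.369 yaw 84.5 q7 -0.44 F [-9.  -6.8 10. ]
20.43 Tz -0.168 yaw 86.6 q7 -0.41 F [-8.9 -4.9 10. ]
20.52 Tz -0.231 yaw 89.0 q7 -0.38 F [-8.6 -6.2 11.2]
20.60 Tz -0.290 yaw 91.1 q7 -0.34 F [-9.2 -6.7 10.3]
20.68 Tz -0.182 yaw 93.3 q7 -0.31 F [-7.7 -5.9 10.9]
```

```bash

python3 -m pendant '[{"linear":[0,0,0],"dr":[0,0,0.008]},{"linear":[0,0,0],"dr":[0,0,0.008]}]' >/dev/null; python3 s.py
python3 -m pendant '[{"linear":[0,0,0],"dr":[0,0,0.008]}]' >/dev/null; python3 s.py
python3 -m pendant '[{"linear":[0,0,0],"dr":[0,0,0.008]}]' >/dev/null; python3 s.py
python3 -m pendant '[{"linear":[0,0,0],"dr":[0,0,0.008]}]' >/dev/null; python3 s.py
python3 -m pendant '[{"linear":[0,0,0],"dr":[0,0,0.008]}]' >/dev/null; python3 s.py
echo back
python3 -m pendant '[{"linear":[0,0,0],"dr":[0,0,-0.008]}]' >/dev/null; python3 s.py
python3 -m pendant '[{"linear":[0,0,0],"dr":[0,0,-0.008]}]' >/dev/null; python3 s.py
python3 -m pendant '[{"linear":[0,0,0],"dr":[0,0,-0.008]}]' >/dev/null; python3 s.py
python3 -m pendant '[{"linear":[0,0,0],"dr":[0,0,-0.008]}]' >/dev/null; python3 s.py
python3 -m pendant '[{"linear":[0,0,0],"dr":[0,0,-0.008]}]' >/dev/null; python3 s.py
python3 -m pendant '[{"linear":[0,0,0],"dr":[0,0,-0.008]}]' >/dev/null; python3 s.py
```

```text
20.85 Tz 0.321 yaw 87.4 q7 -0.40 F [-9.7 -6.  10.6]
20.93 Tz 0.304 yaw 84.5 q7 -0.45 F [-8.5 -5.8  9.8]
21.02 Tz 0.308 yaw 81.6 q7 -0.49 F [-8.1 -5.5  8.7]
21.10 Tz 0.359 yaw 78.7 q7 -0.53 F [-8.5 -6.4  8.9]
21.18 Tz 0.364 yaw 75.9 q7 -0.58 F [-8.7 -5.7  9.4]
back
21.27 Tz -0.127 yaw 78.7 q7 -0.53 F [-8.5 -6.2  9.6]
21.35 Tz -0.146 yaw 81.8 q7 -0.49 F [-9.  -6.4  9.6]
21.43 Tz -0.181 yaw 84.7 q7 -0.44 F [-9.1 -6.5 10. ]
21.52 Tz -0.167 yaw 87.6 q7 -0.40 F [-8.4 -6.5 10.1]
21.60 Tz -0.205 yaw 90.5 q7 -0.35 F [-8.8 -6.  10.6]
21.68 Tz -0.223 yaw 93.3 q7 -0.31 F [-8.3 -5.7 11.2]
```

```bash

python3 -m pendant '[{"linear":[0,0,0],"dr":[0,0,0.008]},{"linear":[0,0,0],"dr":[0,0,0.008]},{"linear":[0,0,0],"dr":[0,0,0.008]},{"linear":[0,0,0],"dr":[0,0,0.008]}]' >/dev/null; python3 s.py
python3 -m pendant '[{"linear":[0,0,0.0001],"dr":[0,0,0.008]}]' >/dev/null; python3 s.py
python3 -m pendant '[{"linear":[0,0,0.0001],"dr":[0,0,0.008]}]' >/dev/null; python3 s.py
python3 -m pendant '[{"linear":[0,0,0.0001],"dr":[0,0,0.008]}]' >/dev/null; python3 s.py
python3 -m pendant '[{"linear":[0,0,0.0001],"dr":[0,0,0.008]}]' >/dev/null; python3 s.py
python3 -m pendant '[{"linear":[0,0,0.0001],"dr":[0,0,0.008]}]' >/dev/null; python3 s.py
echo back
python3 -m pendant '[{"linear":[0,0,0],"dr":[0,0,-0.008]}]' >/dev/null; python3 s.py
python3 -m pendant '[{"linear":[0,0,0],"dr":[0,0,-0.008]}]' >/dev/null; python3 s.py
python3 -m pendant '[{"linear":[0,0,0],"dr":[0,0,-0.008]}]' >/dev/null; python3 s.py
echo fwd
python3 -m pendant '[{"linear":[0,0,0],"dr":[0,0,0.008]}]' >/dev/null; python3 s.py
python3 -m pendant '[{"linear":[0,0,0],"dr":[0,0,0.008]}]' >/dev/null; python3 s.py
python3 -m pendant '[{"linear":[0,0,0],"dr":[0,0,0.008]}]' >/dev/null; python3 s.py
```

```text
22.02 Tz 0.361 yaw 81.6 q7 -0.49 F [-8.6 -5.9  9.3]
22.10 Tz 0.359 yaw 78.7 q7 -0.53 F [-9.  -6.3 11. ]
22.18 Tz 0.352 yaw 75.9 q7 -0.58 F [-10.4  -5.3  11.2]
22.27 Tz 0.365 yaw 73.0 q7 -0.62 F [-10.   -6.5  10.3]
22.35 Tz 0.353 yaw 70.1 q7 -0.67 F [-10.1  -6.2  11.3]
22.43 Tz 0.372 yaw 67.2 q7 -0.71 F [-10.6  -6.   12.1]
back
22.52 Tz -0.160 yaw 70.0 q7 -0.67 F [-10.   -6.9  11.9]
22.60 Tz -0.178 yaw 73.2 q7 -0.62 F [-10.1  -5.9  11.9]
22.68 Tz -0.159 yaw 76.1 q7 -0.57 F [-10.2  -6.   12.2]
fwd
22.77 Tz 0.364 yaw 73.3 q7 -0.62 F [-11.1  -7.4  11.9]
22.85 Tz 0.363 yaw 70.1 q7 -0.67 F [-11.1  -7.   11.5]
22.93 Tz 0.385 yaw 67.2 q7 -0.71 F [-10.6  -5.4  10.8]
```

The torque plateaus near 0.36, so the pads may be slipping. I'll open, relieve the side load, and compare the white mark's angle with the hand's turn.

```bash

python3 -m pendant '[{"linear":[0,0,0],"dr":[0,0,0]},{"linear":[0,0,0],"dr":[0,0,0]},{"linear":[0,0,0],"dr":[0,0,0]},{"linear":[0,0,0],"dr":[0,0,0]}]' 0.2 60 >/dev/null; python3 s.py
cat > mark.py <<'E'
from h import *
import sys,st
from cell import *
def mark(v):
    q=v.P[...,:2]-st.O;X=q@st.ex*1e3;Y=q@st.ey*1e3;z=v.P[...,2]*1e3
    hd=(np.hypot(X-30.6,Y-1.2)<16.5)&(z>120)&(z<148)
    zt=np.median(z[hd]);hd&=abs(z-zt)<2.5
    s=v.im.astype(int);mn=s.min(2);sat=s.max(2)-mn
    w=hd&(mn>130)
    r=np.c_[X[w]-X[hd].mean()*0-30.6,Y[w]-1.2]
    return zt,hd.sum(),w.sum(),np.degrees(np.arctan2(*r.mean(0)[::-1])) if w.any() else None,np.percentile(mn[hd],[5,50,90,98,99.5])
if __name__=='__main__':
    c=get_calibration('wrist');im,d=grab_frame('wrist');save('w7',c,im,d)
    for f in('w5','w6','w7'): print(f,mark(V(f)))
    cv2.imwrite('pics/w7.png',im)
E
python3 mark.py
```

```text
23.27 Tz 0.056 yaw 67.4 q7 -0.71 F [ 0.4 -0.4  0.1]
t 23.27 fx 32.5 fy 0.8 z 78.9 mm yaw-jig 52.73 tilt [0.0007 0.0014] F jig x 0.31 y -0.53 z 0.06 Tz 0.056 gap 0.589 grip 0.0 q7 -0.709
w5 (np.float64(139.09879535174596), np.int64(2246), np.int64(83), np.float64(147.91864220383613), array([ 70. ,  80. ,  84. , 168.1, 175. ]))
w6 (np.float64(139.13377410461973), np.int64(2221), np.int64(72), np.float64(147.89324142676898), array([ 44.,  55.,  71., 147., 153.]))
w7 (np.float64(134.04649497050303), np.int64(1572), np.int64(140), np.float64(27.250927527610145), array([ 66.,  77., 116., 171., 172.]))
```

View pics/w7.png

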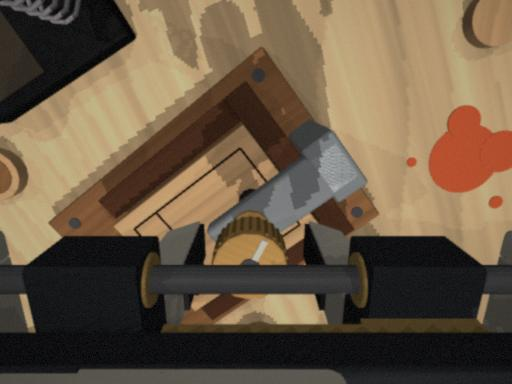

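The mark (262,250) turned about 121° and the head dropped 5.1 mm, against a hand turn of 123°, so slip was small. I'll re-grip without side load and measure back and forth.

```bash

python3 -m pendant '[{"linear":[0,0,0],"dr":[0,0,0]},{"linear":[0,0,0],"dr":[0,0,0]},{"linear":[0,0,0],"dr":[0,0,0]},{"linear":[0,0,0],"dr":[0,0,0]},{"linear":[0,0,0],"dr":[0,0,0]}]' -1 60 >/dev/null; python3 s.py
echo back
python3 -m pendant '[{"linear":[0,0,0],"dr":[0,0,-0.006]},{"linear":[0,0,0],"dr":[0,0,-0.006]}]' >/dev/null; python3 s.py
python3 -m pendant '[{"linear":[0,0,0],"dr":[0,0,-0.006]}]' >/dev/null; python3 s.py
python3 -m pendant '[{"linear":[0,0,0],"dr":[0,0,-0.006]}]' >/dev/null; python3 s.py
python3 -m pendant '[{"linear":[0,0,0],"dr":[0,0,-0.006]}]' >/dev/null; python3 s.py
echo fwd
python3 -m pendant '[{"linear":[0,0,0],"dr":[0,0,0.006]},{"linear":[0,0,0],"dr":[0,0,0.006]}]' >/dev/null; python3 s.py
python3 -m pendant '[{"linear":[0,0,0],"dr":[0,0,0.006]}]' >/dev/null; python3 s.py
python3 -m pendant '[{"linear":[0,0,0],"dr":[0,0,0.006]}]' >/dev/null; python3 s.py
python3 -m pendant '[{"linear":[0,0,0],"dr":[0,0,0.006]}]' >/dev/null; python3 s.py
python3 -m pendant '[{"linear":[0,0,0],"dr":[0,0,0.006]}]' >/dev/null; python3 s.py
```

```text
23.73 Tz -0.043 yaw 67.3 q7 -0.71 F [-4.6  0.3  3.8]
back
23.90 Tz -0.118 yaw 71.7 q7 -0.64 F [-5.7  2.2  5.1]
23.98 Tz -0.148 yaw 73.9 q7 -0.61 F [-6.5  2.   5.4]
24.07 Tz -0.195 yaw 76.1 q7 -0.58 F [-6.   1.9  6.6]
24.15 Tz -0.228 yaw 78.2 q7 -0.54 F [-6.2  1.2  6.2]
fwd
24.32 Tz 0.356 yaw 73.8 q7 -0.61 F [-5.8  1.6  4.5]
24.40 Tz 0.303 yaw 71.6 q7 -0.65 F [-5.7  1.3  4. ]
24.48 Tz 0.336 yaw 69.4 q7 -0.68 F [-5.4  1.3  3.3]
24.57 Tz 0.348 yaw 67.3 q7 -0.71 F [-5.1  1.6  3.4]
24.65 Tz 0.373 yaw 65.1 q7 -0.74 F [-4.9  1.6  2.3]
```

At 65° the friction-free load is about 0.115 N m, so roughly 46 N. I'll add a small nudge, then release and lift off.

```bash

python3 -m pendant '[{"linear":[0,0,0],"dr":[0,0,0.006]},{"linear":[0,0,0],"dr":[0,0,0.005]}]' >/dev/null; python3 s.py
python3 -m pendant '[{"linear":[0,0,0],"dr":[0,0,0]},{"linear":[0,0,0],"dr":[0,0,0]}]' >/dev/null; python3 s.py
python3 -m pendant '[{"linear":[0,0,0],"dr":[0,0,0]},{"linear":[0,0,0],"dr":[0,0,0]},{"linear":[0,0,0],"dr":[0,0,0]},{"linear":[0,0,0],"dr":[0,0,0]},{"linear":[0,0,0],"dr":[0,0,0]}]' 0.6 >/dev/null; python3 mark.py
python3 -m pendant '[{"linear":[0,0,-0.02],"dr":[0,0,0]},{"linear":[0,0,-0.025],"dr":[0,0,0]},{"linear":[0,0,-0.025],"dr":[0,0,0]},{"linear":[0,0,-0.025],"dr":[0,0,0]},{"linear":[0,0,0],"dr":[0,0,0]}]'
python3 mark.py
```

```text
24.82 Tz 0.411 yaw 61.2 q7 -0.80 F [-4.1  1.2  1.6]
24.98 Tz 0.064 yaw 61.3 q7 -0.80 F [-5.5  1.2  2.7]
t 25.40 fx 32.3 fy -0.7 z 79.2 mm yaw-jig 46.49 tilt [ 0.0009 -0.0001] F jig x -0.69 y -0.13 z -0.17 Tz 0.010 gap 0.696 grip 0.0 q7 -0.804
w5 (np.float64(139.09879535174596), np.int64(2246), np.int64(83), np.float64(147.91864220383613), array([ 70. ,  80. ,  84. , 168.1, 175. ]))
w6 (np.float64(139.13377410461973), np.int64(2221), np.int64(72), np.float64(147.89324142676898), array([ 44.,  55.,  71., 147., 153.]))
w7 (np.float64(133.87650057426234), np.int64(1681), np.int64(132), np.float64(21.8145062724999), array([ 63.,  75.,  99., 167., 168.]))
t: 25.87
ee_pos: [0.6291, -0.1022, 0.1797]
orientation: [[0.482, 0.876, 0.009], [0.876, -0.482, -0.001], [0.003, 0.008, -1.0]]
ft_force: [1.6, 0.1, 0.9]
finger_gap: 0.801
gripper_force: 0.0
t 25.87 fx 35.5 fy -0.9 z 179.7 mm yaw-jig 46.51 tilt [ 0.0087 -0.0011] F jig x 1.61 y -0.27 z 0.85 Tz 0.023 gap 0.801 grip 0.0 q7 -0.740
w5 (np.float64(139.09879535174596), np.int64(2246), np.int64(83), np.float64(147.91864220383613), array([ 70. ,  80. ,  84. , 168.1, 175. ]))
w6 (np.float64(139.13377410461973), np.int64(2221), np.int64(72), np.float64(147.89324142676898), array([ 44.,  55.,  71., 147., 153.]))
w7 (np.float64(133.9170891037361), np.int64(1326), np.int64(41), np.float64(21.906281504382406), array([ 61.,  70.,  74., 148., 155.]))
```

```bash
python3 -c "
from cell import *
print(job_done())"
```

```text
the job is handed in; nothing more can be done
None
```

I handed the job in at about 26 s: the panel is home against the stop, the screw is seated at an estimated 50 N (from torque, not measured directly), the gripper is clear, and the arm never touched the stand, jar or discs.

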